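# Key a coupler holder from the clip strip

## Robot

A 6-joint arm with a two-finger parallel gripper is mounted at the origin on the work surface. World frame = base frame: x ahead of the robot, y to its left, z up, the work surface at z = 0. Lengths are in mm, angles in rad, forces in N, time in s.
With the tool pointing down it reaches from about 375 to 825 mm from the base axis. Payload 5.5 kg.
Tool frame: the origin (TCP) lies on the centre line of the jaws, within the pads' length; the fingertips stand 22 mm ahead of it and the grasp point (between the pads) lies 3 mm ahead of it; z points along the fingers, y is the line along which they close (so a half turn about z gives the same grasp; the last joint's range is limited). The gripper opens to 85 mm and grips with 20 to 120 N. Pads are 22 mm wide; open, the fingers measure 114 mm over their backs; the gripper's body (76 mm by 85 mm) begins 54 mm behind the grasp point. The pads swing forward as they close: fully open they stand 13 mm farther back than shut.
Start: joints at [-1.119, 0.314, -0.047, 1.21, 0, 1.571], TCP at [261.948, -539.795, 253.299] pointing down, gripper open.
Joint ranges: [-2.67, 2.67], [-0.69, 1.73], [-1.03, 1.25], [-2.08, 2.16], [-1.42, 1.45], [-3.14, 3.14]. Speed limits (rad/s): [2.39, 2.39, 3.01, 3.14, 3.14, 3.14].

## Interface

Orientations are given as [roll, pitch, yaw] about the fixed x, y, z axes, in that order (R = Rz(yaw) Ry(pitch) Rx(roll)).
In Python, from cell import r gives the robot as it stands. The module is installed in compiled form; this text tells all that it offers.
- The arm moves only by the tool play_rows, never from a script. Its argument "deltas" is a list of rows, each a list of 5 numbers: the shift along the world's x, y, z in m, then the turn about the world's z in rad, then the gripper's target within -1 to 1 (fully open at 1, half-way at 0, shut at -1). A call has 1 to 20 rows; each row shifts and turns the commanded pose from where the row before left it; what a row does not reach is not made up. A row lasts 1/12 s, in which the tool goes at most 41.7 mm and 7.16 degrees, less where a joint would pass 70% of its speed; a pose out of reach is approached as far as the arm can. A call is refused whole if a number of a shift passes 0.0417 or a number of a turn 0.125, either way. A call with a gripper value outside its range is refused whole. The fingers move at their own pace and stop on an object; "squeeze" is the grip in N (left out, the last holds). Time passes only in rows, so rows that do not move let the fingers close. It gives the time, the measured TCP pose, the force, the opening and the grip force at its end, in the units of the state.
- r.observe(): the state, without advancing time (a new reading comes with each control period).
- r.camera(name): name is "scene" or "side" or "wrist"; returns the picture (400x640x3 uint8, red, green, blue); there is no depth.
- r.camera_info(name): a dict with "fx", "fy", "cx", "cy" (pixels), "k1" (the pictures are not rectified: a ray, as slopes to the right and down, at radius r is drawn at 1 + k1 r^2 times it, then the intrinsics apply), "R" (3x3) and "t" (3): a world point X has camera coordinates R X + t; the wrist camera has in their place "tool_from_camera" (4x4, takes a point from camera to tool coordinates, whose origin is the TCP and whose axes are the flange's). Camera axes: x right, y down, z forward; pixel columns grow to the right and rows downward; lengths in mm; the calibration is good to about 2 mm. A picture is of the moment at which its call begins: read the wrist's pose just before it. camera_info takes no time and is no camera call.
- r.sign_off(): hands the job in; it is judged then, once.
Trained networks look in the newest picture that a camera, given by its name, has taken for a name from the list of things; names that differ only in an ending like _2 or _b are one class to them, and where a whole thing is asked for, a point or a joint stands for the part that bears it (a point fixed in the world has none). Each returns a list of dicts, best first, with "confidence" (0 to 1); they miss things now and then, are a little off and sometimes report something else, mostly with a low value. They report only what shows in the picture. A call takes as long as a camera call.
- r.cut_out(camera, name): "mask" (400x640 bool, what is visible of it) and "centre" ([row, column] in pixels, amid what is visible of it).
- r.spot_point(camera, name): "centre" ([row, column] in pixels: a listed point, or the origin of a listed thing).
The state is a dict: "time_s": time; "joint_pos": joint angles; "qvel": joint speeds; "effort": joint torques, N m; "position": TCP position; "orientation": TCP orientation; "ft_force": force on the tool from outside, world axes, zero at the start; "wrist_torque": the same for the moment, N m; "grip_width": finger opening in mm; "gripper_force": force on a finger pad.
Only numpy, scipy, OpenCV 4.12 (cv2) and the standard library are available. Lean on these libraries where they do the work, as an engineer would, in place of code of your own. Each camera call takes 0.05 s, during which the arm holds its last target. There are 200 camera calls.

## Task

Lock the grey coupler holder with the square-lugged key: pull that key up out of its sprung clips in the green strip, lay it down flat on the bench and let go, then take it again by its upright lug and slide it, pointed nose first, into the blind keyway at the foot of the holder until you feel it press on the hidden stop. Leave it fully home and let go; do not drop it, and leave the round-pin key in its clips and everything else where it is.

Things in the scene. Friction and masses are not known exactly. Their poses are not given: they have to be found in the camera images.
- key: The key to use: flat steel bar 160 mm long (own x), 24 mm wide (y), 16 mm thick (z), about 0.55 kg. Origin: centre of its underside, halfway along. +x points to its nose, whose last 12 mm taper to a point in plan. A square upright lug stands on its tail. At the start it lies in one of the strip's two places.
- key_nose (a point): Tip of the key's pointed nose, at (80, 0, 8) mm in the key's frame, axes as the key.
- key_lug (a point): Middle of the key's square lug, at (-67, 0, 33) mm in the key's frame. The lug is 26 mm long, 24 mm wide, flush with the bar's sides and tail end; its top is 50 mm above the key's underside.
- round_key: The other key in the strip: the same bar, origin and axes, but instead of the lug a thin round pin of 14 mm diameter stands on its tail. Leave it.
- strip: Green-painted metal clip strip, fixed: base plate 190 x 180 x 6 mm. Origin on the bench under its middle; x runs along the keys, towards their noses. The two keys lie side by side at y = +40 and -40 mm (either may be the square one), centred on x = 0, undersides 22 mm above the bench.
- clips (a point): Middle of the strip, 22 mm up. Each key is held at strip x = -49 to -27 and 27 to 49 mm by sprung steel jaws (tops 45 mm above the bench) lapping over its top edges; a straight pull up of some 22 mm, at 10 to 22 N with its weight, frees it. Fingers fit from above only on the middle of the bar (18 mm either side); the lug is in a three-sided pocket, 5 mm clear, 70 mm high.
- holder: Grey coupler holder, fixed: block 150 mm long (own x), 90 mm wide, 45 mm high; a copper coupler stands on it at x = 35 mm, top 103 mm high. Origin on the bench under its middle. In its foot is the blind keyway, entered at x = -75 mm and running towards +x along y = 0.
- mouth (a point): Middle of the keyway's mouth, at (-75, 0, 8) mm in the holder's frame; x goes in. The keyway is a tunnel with the bench as floor, 28 mm wide, 22 mm high, flared to 40 mm in the first 15 mm. A rigid hidden stop, set anew each time, closes it 92 to 115 mm in from the mouth, so a key fully home leaves 45 to 68 mm, with the lug, outside.
- sleeve: Copper-coloured coupler sleeve, upright, 48 mm diameter, 65 mm high; origin under its centre. Bystander.
- elbow: Steel pipe elbow lying flat, legs 60 and 50 mm, 32 mm thick; origin under its corner. Bystander.
- cap: Orange plastic cap, 48 mm diameter, 34 mm high; origin under its centre. Bystander.
- adapter: Worn brass adapter, upright, 42 mm diameter, 55 mm high; origin under its centre. Bystander.
- short_bar: Short spare bar without lug, 120 x 24 x 16 mm, lying on the bench; origin: centre of its underside. Bystander.
- spanner: Steel spanner, 200 mm long, lying on the bench; origin under its middle. Bystander.

How it is judged:
By the outcome, as a careful person would: the job done as asked, in the order asked, and still so for the second after the job is handed in, with the robot touching nothing.
It also fails if it takes over 48 s, if anything falls off the work surface, if the arm or the gripper's body presses on something with over 40 N, if the wrist force passes 120 N, or if a joint passes its speed limit or range.

## Working session

There is one attempt and no reset: what is moved stays moved. The work goes in short steps, Python scripts to look and compute and a tool call to move; the robot and the scene stay as the last step left them, time stands still between calls to the robot, and variables do not carry over. Pictures are saved under pics/ and viewed, at most 13 in all, crops included, and the job is handed in when it is done.

Besides the shell and the picture viewer there is one more tool, called after "Call:" as name(argument=value, ...) on one line, values as JSON. play_rows: Moves the arm, as the interface text tells. Its arguments: {"type":"object","properties":{"deltas":{"type":"array","items":{"type":"array","items":{"type":"number"}}},"squeeze":{"type":"number"}},"required":["deltas"]}

```bash
mkdir -p pics
cat > h.py <<'E'
import numpy as np, cv2
from cell import r
from scipy.spatial.transform import Rotation as Ro
def cam(name,st=None):
    i=r.camera_info(name)
    if 'R' in i: R=np.array(i['R']);t=np.array(i['t'])
    else:
        T=np.array(i['tool_from_camera']); st=st or r.observe()
        W=np.eye(4);W[:3,:3]=Ro.from_euler('xyz',st['orientation']).as_matrix();W[:3,3]=st['position']
        M=np.linalg.inv(W@T);R=M[:3,:3];t=M[:3,3]
    return i,R,t
def ground(name,rc,z,st=None):
    i,R,t=cam(name,st); x=(rc[1]-i['cx'])/i['fx'];y=(rc[0]-i['cy'])/i['fy']
    rd=np.hypot(x,y);s=rd
    for _ in range(20): s=rd/(1+i['k1']*s*s)
    f=s/rd if rd>0 else 1
    d=R.T@np.array([x*f,y*f,1]);o=-R.T@t
    return o+d*(z-o[2])/d[2]
def proj(name,P,st=None):
    i,R,t=cam(name,st);c=R@np.array(P,float)+t;x,y=c[:2]/c[2];f=1+i['k1']*(x*x+y*y)
    return np.array([i['cy']+i['fy']*y*f,i['cx']+i['fx']*x*f])
def save(name,fn):
    im=r.camera(name);cv2.imwrite('pics/'+fn,im[:,:,::-1]);return im
E
python3 - <<'E'
from h import *
print(r.observe())
Z={'key':22,'round_key':22,'strip':0,'holder':0,'key_nose':30,'key_lug':55,'clips':22,'mouth':8,'sleeve':0,'elbow':0,'cap':0,'adapter':0,'short_bar':0,'spanner':0}
for c in ('scene','side'):
    save(c,c+'0.png')
    for n,z in Z.items():
        for d in r.spot_point(c,n)[:2]:
            print(c,n,round(d['confidence'],2),np.round(d['centre'],1),np.round(ground(c,d['centre'],z)))
E
```

```text
{'time_s': 0.0, 'joint_pos': array([-1.11901183e+00,  3.14229759e-01, -4.80419867e-02,  1.21021690e+00,
       -9.42751104e-06,  1.57078605e+00]), 'qvel': array([ 0.00081472, -0.00011501,  0.00100726,  0.0013717 , -0.00052857,
       -0.00078939]), 'effort': array([-1.20081710e-03, -5.39594185e+01,  3.39746225e+01,  1.89879339e-02,
       -8.53297183e-05, -2.35648216e-06]), 'position': array([ 261.70901069, -539.32613151,  252.44856458]), 'orientation': array([-3.13990034e+00,  9.41010119e-06,  4.51794796e-01]), 'ft_force': array([-0.29789525,  0.31353316,  0.18937615]), 'wrist_torque': array([-0.02228509, -0.03783719,  0.05994757]), 'gripper_force': 0.0, 'grip_width': 85.10830576580557}
scene key 0.71 [172.2 237.3] [ 465. -294.   22.]
scene round_key 0.62 [188.  219.3] [ 557. -297.   22.]
scene strip 0.67 [187.1 225.5] [ 517. -305.    0.]
scene holder 0.68 [219.  397.7] [511. 179.   0.]
scene key_nose 0.62 [180.7 259.3] [ 500. -205.   30.]
scene key_nose 0.37 [215.2 397.3] [538. 181.  30.]
scene key_lug 0.84 [158.4 214.3] [ 466. -364.   55.]
scene clips 0.88 [180.9 227.5] [ 517. -29
[... 693 characters left out ...]
   0.]
side holder 0.9 [260.6 344.2] [514. 177.   0.]
side key_nose 0.72 [158.1 349.4] [ 498. -193.   30.]
side key_lug 0.65 [123.2 356.2] [ 475. -346.   55.]
side clips 0.59 [141.8 341.4] [ 523. -287.   22.]
side mouth 0.66 [162.6 276.1] [ 723. -192.    8.]
side mouth 0.56 [241.2 337.7] [531. 121.   8.]
side sleeve 0.9 [195.1 258.1] [760. -52.   0.]
side elbow 0.98 [249.9 246.9] [760. 151.   0.]
side cap 0.57 [306.3 391.2] [408. 304.  -0.]
side adapter 0.74 [193.3 256.1] [767. -60.   0.]
side adapter 0.52 [171.  374.8] [ 420. -171.    0.]
side short_bar 0.84 [164.9 278.3] [ 717. -191.    0.]
side spanner 0.67 [335.2 373.4] [452. 377.   0.]
side spanner 0.32 [141.5 350.5] [ 492. -320.    0.]
```

View pics/scene0.png

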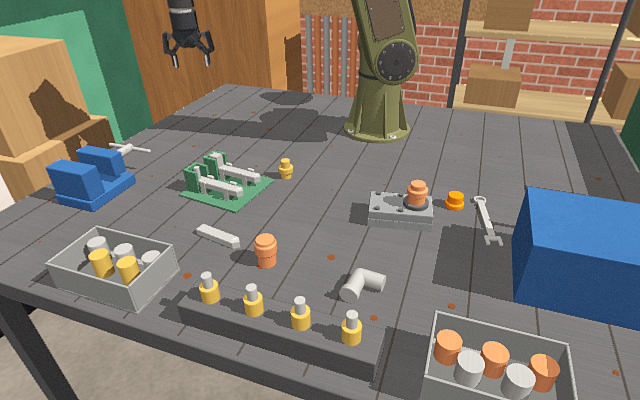

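View pics/side0.png

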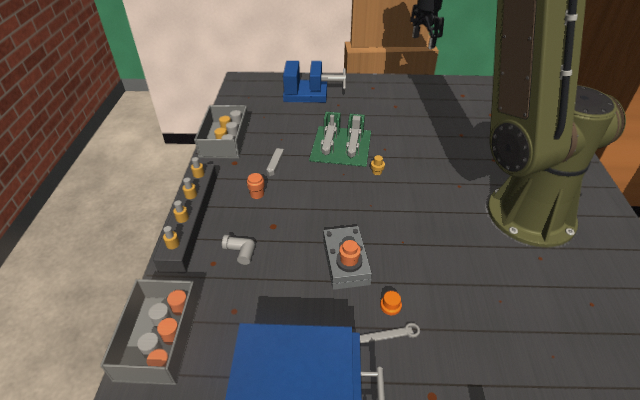

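The scene view shows the green strip at about (225,185), with the square-lugged key nearer the robot at (237,172). The holder is at (400,208) with its mouth facing left. The side view agrees: strip at (340,145), holder at (347,255). Next I move over the strip to look with the wrist camera.

Call:
play_rows(deltas=[[0.026, 0.025, 0, 0.11, 1], [0.026, 0.025, 0, 0.11, 1], [0.026, 0.025, 0, 0.11, 1], [0.026, 0.025, 0, 0.11, 1], [0.026, 0.025, 0, 0.11, 1], [0.026, 0.025, 0, 0.11, 1], [0.026, 0.025, 0, 0.11, 1], [0.026, 0.025, 0, 0.11, 1], [0, 0, 0, 0, 1], [0, 0, 0, 0, 1]])

```text
time_s: 2.33
position: [471.1, -338.4, 253.3]
orientation: [-3.142, 0.0, 1.335]
ft_force: [0.4, -0.9, 0.0]
grip_width: 85.6
gripper_force: 0.0
```

Run:
```python
from h import *
st=r.observe();print(st['position'],st['orientation'],st['joint_pos'])
print(r.camera_info('wrist'))
save('wrist','w0.png')
for n,z in {'key':22,'round_key':22,'strip':0,'key_nose':30,'key_lug':55,'clips':22,'adapter':0}.items():
    for d in r.spot_point('wrist',n)[:2]:
        print(n,round(d['confidence'],2),np.round(d['centre'],1),np.round(ground('wrist',d['centre'],z,st),1))
```

```text
[ 471.12985748 -338.42989775  253.25145691] [-3.14151684e+00  1.66805498e-04  1.33464929e+00] [-6.22829310e-01  2.75890432e-01 -9.78064428e-02  1.19710676e+00
 -1.83080664e-04  1.18411406e+00]
{'fx': 294.63611465770623, 'fy': 294.63611465770623, 'cx': 325.42714348393696, 'cy': 197.21784128437687, 'k1': -0.027960020877874157, 'tool_from_camera': array([[-1.00559193e-05, -9.62831972e-01, -2.70101081e-01,
         6.80383511e+01],
       [ 9.99999890e-01, -1.36601561e-04,  4.49714721e-04,
         1.62299207e-01],
       [-4.69895941e-04, -2.70101047e-01,  9.62831867e-01,
        -1.19859819e+02],
       [ 0.00000000e+00,  0.00000000e+00,  0.00000000e+00,
         1.00000000e+00]])}
key 0.74 [127.1 325.6] [ 484.3 -285.9   22. ]
round_key 0.96 [116.2 389.4] [ 558.7 -291.1   22. ]
strip 0.56 [125.1 360.7] [ 526.8 -294.5    0. ]
key_nose 0.73 [ 51.2 316.7] [ 493.7 -206.3   30. ]
key_lug 0.96 [186.8 337.4] [ 482.2 -350.6   55. ]
clips 0.59 [116.5 360.4] [ 526.1 -283.7   22. ]
adapter 0.83 [ 37.9 242.9] [ 415.  -166.5    0. ]
```

View pics/w0.png

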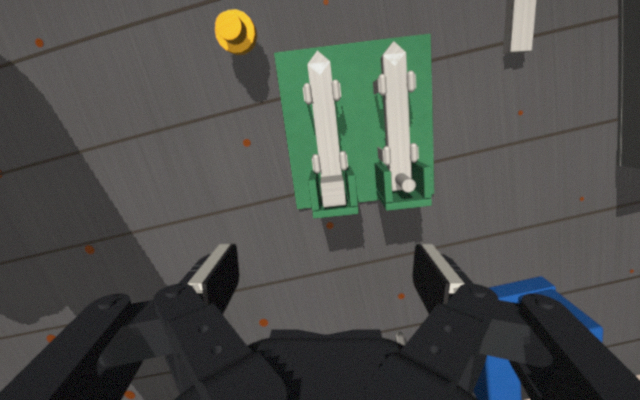

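The wrist view shows the square-lugged key on the left, with its nose at (318,52) and lug at (333,190). The round-pin key is on the right at (397,115). I'll move closer and measure again.

Call:
play_rows(deltas=[[0.004, 0.016, -0.03, 0.05, 0.6], [0.004, 0.016, -0.03, 0.05, 0.6], [0.004, 0.016, -0.03, 0.055, 0.6], [0, 0, 0, 0, 0.3], [0, 0, 0, 0, 0.3]])

```text
time_s: 3.15
position: [480.5, -291.0, 162.0]
orientation: [-3.138, -0.001, 1.486]
ft_force: [0.7, -0.0, 1.0]
grip_width: 55.2
gripper_force: 0.0
```

Run:
```python
from h import *
st=r.observe();print(st['position'],st['orientation'],st['grip_width'])
im=save('wrist','w1.png')
for n,z in {'key':22,'round_key':22,'key_nose':30,'key_lug':55,'clips':22}.items():
    for d in r.spot_point('wrist',n)[:1]:
        print(n,round(d['confidence'],2),np.round(d['centre'],1),np.round(ground('wrist',d['centre'],z,st),1))
```

```text
[ 480.5326399  -290.97924576  161.9760367 ] [-3.13811427e+00 -1.38621917e-03  1.48639173e+00] 55.21248780333568
key 0.58 [188.6 330.8] [ 485.4 -287.9   22. ]
round_key 0.62 [188.9 416. ] [ 562.7 -294.7   22. ]
key_nose 0.87 [ 92.5 333.3] [ 493.9 -206.2   30. ]
key_lug 0.61 [270.6 328.1] [ 477.5 -352.    55. ]
clips 0.78 [185.9 373.7] [ 524.4 -288.7   22. ]
```

View pics/w1.png

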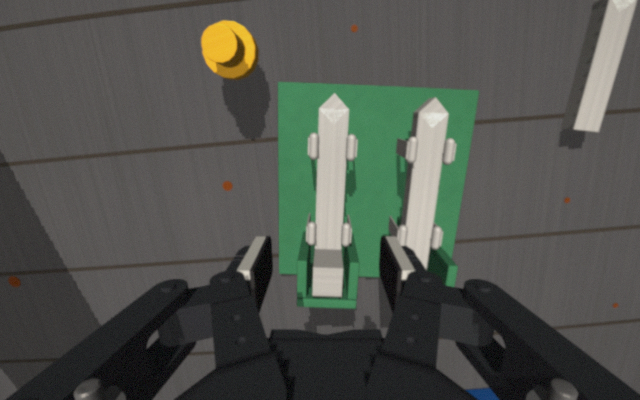

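Run:
```python
from h import *
st=r.observe()
g=lambda c,rr,z:ground('wrist',(rr,c),z,st)
F=g(332.5,146,42);B=g(329.2,234,42);print(F,B,(F+B)/2,np.arctan2(*(F-B)[1::-1]))
F2=g(430.5,150,42);B2=g(419.5,237,42);print(F2,B2,(F2+B2)/2,np.arctan2(*(F2-B2)[1::-1]))
N=g(334.5,93,30);print(N)
a=g(280,83,6);b=g(477,91,6);d=b-a;print(a,b,np.linalg.norm(d),np.arctan2(d[1],d[0])+np.pi/2)
c=g(280,275,6);d=a-c;print(np.linalg.norm(d),np.arctan2(d[1],d[0]))
```

```text
[ 492.75738464 -250.60475694   42.        ] [ 483.74893345 -327.49401075   42.        ] [ 488.25315905 -289.04938384   42.        ] 1.454166656223297
[ 572.91502368 -260.61131902   42.        ] [ 563.93488464 -337.45902172   42.        ] [ 568.42495416 -299.03517037   42.        ] 1.4544676062829773
[ 498.01531041 -209.01341071   30.        ]
[ 451.28268308 -194.88175126    6.        ] [ 627.35848022 -216.0437339     6.        ] 177.34293290073117 1.4511832788664172
191.7406167306665 1.4440759422538991
```

Call:
play_rows(deltas=[[0.004, 0.001, -0.015, -0.017, 0.3], [0.004, 0.001, -0.02, -0.016, 0.3], [0, 0, -0.025, 0, 0.3], [0, 0, -0.022, 0, 0.3], [0, 0, -0.016, 0, 0.3], [0, 0, -0.01, 0, 0.3], [0, 0, -0.006, 0, 0.3], [0, 0, 0, 0, 0.3], [0, 0, 0, 0, 0.3]], squeeze=60)

```text
time_s: 4.2
position: [490.5, -290.3, 50.1]
orientation: [3.141, 0.0, 1.454]
ft_force: [0.5, -0.3, 0.7]
grip_width: 55.4
gripper_force: 0.0
```

Call:
play_rows(deltas=[[0, 0, -0.001, 0, -1], [0, 0, 0, 0, -1], [0, 0, 0, 0, -1], [0, 0, 0, 0, -1], [0, 0, 0, 0, -1], [0, 0, 0, 0, -1]], squeeze=60)

```text
time_s: 4.7
position: [486.0, -289.6, 48.9]
orientation: [-3.135, 0.001, 1.453]
ft_force: [-13.1, 0.7, 11.8]
grip_width: 22.0
gripper_force: 58.9
```

Call:
play_rows(deltas=[[-0.001, 0, 0.001, 0, -1], [0, 0, 0, 0, -1], [0, 0, 0, 0, -1]])

```text
time_s: 4.95
position: [485.8, -289.6, 49.0]
orientation: [-3.136, 0.001, 1.453]
ft_force: [-7.1, -1.3, 0.8]
grip_width: 21.8
gripper_force: 60.6
```

Run:
```python
from h import *
st=r.observe();print(st['position'],st['orientation'],st['grip_width'],st['ft_force'],st['wrist_torque'],st['gripper_force'])
im=save('wrist','w2.png')
```

```text
[ 485.75620781 -289.56059512   48.95454086] [-3.13594687e+00  8.62251947e-04  1.45293436e+00] 21.79714084018213 [-7.14362339 -1.31095614  0.76770565] [-0.10754257  1.78450746  0.01771846] 60.5985027551651
```

View pics/w2.png

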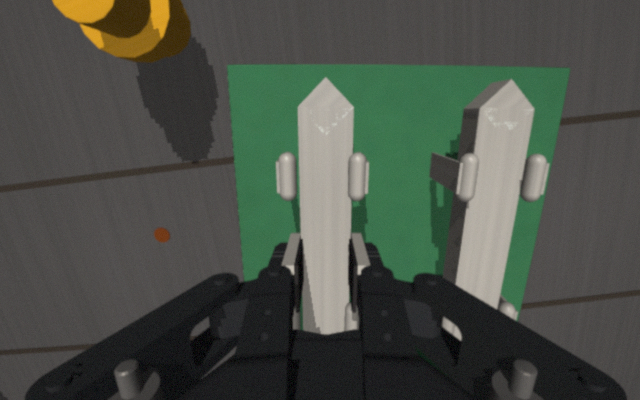

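The picture shows the pads on both sides of the bar between the clips. Now I pull straight up.

Call:
play_rows(deltas=[[-0.001, 0, 0.001, 0, -1], [0, 0, 0.003, 0, -1], [0, 0, 0.004, 0, -1], [0, 0, 0.004, 0, -1], [0, 0, 0.004, 0, -1], [0, 0, 0.004, 0, -1], [0, 0, 0.004, 0, -1], [0, 0, 0.004, 0, -1], [0, 0, 0.005, 0, -1], [0, 0, 0.006, 0, -1], [0, 0, 0.012, 0, -1], [0, 0, 0.015, 0, -1], [0, 0, 0.015, 0, -1], [0, 0, 0, 0, -1]], squeeze=90)

```text
time_s: 6.17
position: [491.0, -291.2, 134.5]
orientation: [3.135, 0.003, 1.454]
ft_force: [1.2, -1.0, -5.6]
grip_width: 21.4
gripper_force: 91.6
```

Run:
```python
from h import *
st=r.observe();print(st['position'],st['orientation'],st['grip_width'],st['ft_force'],st['wrist_torque'])
im=save('wrist','w3.png')
for n in ('key','key_nose','key_lug'):
    for d in r.spot_point('wrist',n)[:2]: print(n,round(d['confidence'],2),np.round(d['centre'],1))
```

```text
[ 490.9556952  -291.24592348  134.48339261] [3.13450235e+00 2.61429134e-03 1.45422220e+00] 21.412557115975776 [ 1.21470147 -0.96003315 -5.58012549] [ 0.00303284 -0.14894922  0.01085725]
key 0.8 [241.  325.5]
key_nose 0.8 [ 79.5 325.9]
```

View pics/w3.png

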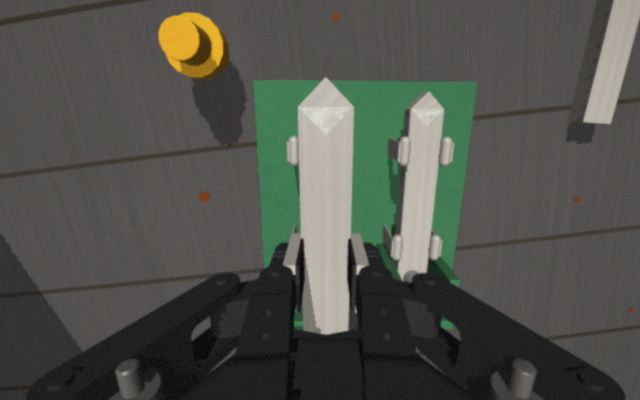

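The key is out of its clips and held level (nose at (325,78), about 5.6 N of weight), and the round key is still clipped. I'll carry it to in front of the holder.

Call:
play_rows(deltas=[[0.003, 0.015, 0, 0.015, -1], [0.006, 0.03, 0, 0.03, -1], [0.006, 0.03, 0, 0.03, -1], [0.006, 0.03, 0, 0.03, -1], [0.006, 0.03, 0, 0.03, -1], [0.006, 0.03, 0, 0.03, -1], [0.006, 0.03, 0, 0.03, -1], [0.006, 0.03, 0, 0.03, -1], [0.005, 0.025, 0, 0.02, -1], [0.002, 0.01, 0, 0.005, -1], [0, 0, 0, 0, -1], [0, 0, 0, 0, -1]])

```text
time_s: 7.37
position: [539.4, -29.6, 129.5]
orientation: [-3.14, 0.0, 1.705]
ft_force: [-0.3, -0.3, -4.9]
grip_width: 21.5
gripper_force: 91.5
```

Run:
```python
from h import *
st=r.observe();print(st['position'],st['orientation'],st['grip_width'],st['ft_force'])
im=save('wrist','w4.png')
for n,z in (('key_nose',115),('holder',0),('mouth',8)):
    for d in r.spot_point('wrist',n)[:2]: print(n,round(d['confidence'],2),np.round(d['centre'],1),np.round(ground('wrist',d['centre'],z,st),1))
```

```text
[539.42077708 -29.62786068 129.49037997] [-3.14008662e+00  4.70597936e-04  1.70482594e+00] 21.467604787477132 [-0.28899027 -0.27901873 -4.90288588]
key_nose 0.86 [ 79.2 327.4] [529.2  52.4 115. ]
mouth 0.61 [ 18.2 327. ] [522.3 105.8   8. ]
```

View pics/w4.png

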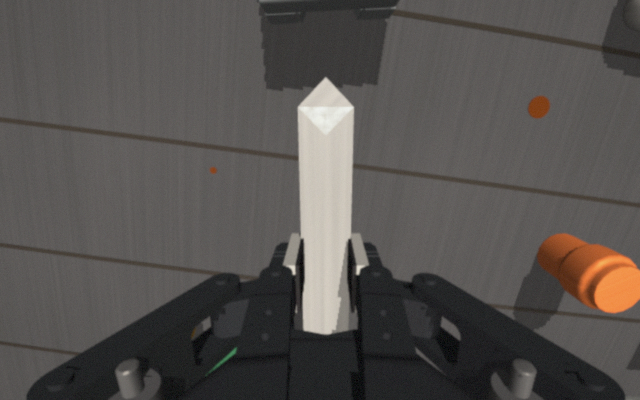

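Call:
play_rows(deltas=[[0, 0, -0.012, 0, -1], [0, 0, -0.024, 0, -1], [0, 0, -0.024, 0, -1], [0, 0, -0.018, 0, -1], [0, 0, -0.01, 0, -1], [0, 0, -0.006, 0, -1], [0, 0, -0.003, 0, -1], [0, 0, -0.001, 0, -1], [0, 0, 0, 0, -1], [0, 0, 0, 0, -1]])

```text
time_s: 8.4
position: [540.9, -29.9, 33.3]
orientation: [3.14, 0.0, 1.704]
ft_force: [1.1, -0.0, -5.3]
grip_width: 21.2
gripper_force: 91.4
```

Call:
play_rows(deltas=[[0, 0, -0.002, 0, -1], [0, 0, -0.001, 0, -1], [0, 0, -0.001, 0, -1], [0, 0, 0, 0, -1]])

```text
time_s: 8.73
position: [539.9, -29.7, 28.2]
orientation: [-3.141, -0.0, 1.704]
ft_force: [-0.4, -0.1, -5.4]
grip_width: 21.2
gripper_force: 91.5
```

Call:
play_rows(deltas=[[0, 0, -0.001, 0, -1], [0, 0, 0, 0, -1], [0, 0, 0, 0, -1]])

```text
time_s: 8.98
position: [540.0, -29.8, 27.3]
orientation: [3.141, -0.0, 1.704]
ft_force: [0.1, 0.5, -4.9]
grip_width: 21.0
gripper_force: 91.6
```

Call:
play_rows(deltas=[[0, 0, -0.001, 0, -1], [0, 0, 0, 0, -1], [0, 0, 0, 0, -1]])

```text
time_s: 9.23
position: [540.1, -29.8, 27.1]
orientation: [3.141, 0.0, 1.704]
ft_force: [-3.4, 1.0, 5.1]
grip_width: 20.9
gripper_force: 92.8
```

The force shows the key resting on the bench. I'll let go and rise to look.

Call:
play_rows(deltas=[[0, 0, 0, 0, -0.3], [0, 0, 0, 0, 0.3], [0, 0, 0, 0, 0.3], [0, 0, 0, 0, 0.3], [0, 0, 0.005, 0, 0.3], [0, 0, 0.02, 0, 0.3], [0, 0, 0.035, 0, 0.3], [0, 0, 0.035, 0, 0.3], [0, 0, 0.03, 0, 0.3], [0, 0, 0.02, 0, 0.3], [0, 0, 0.005, 0, 0.3], [0, 0, 0, 0, 0.3], [0, 0, 0, 0, 0.3]])

```text
time_s: 10.32
position: [539.7, -29.8, 175.9]
orientation: [-3.141, 0.0, 1.704]
ft_force: [0.5, -0.3, -0.5]
grip_width: 55.4
gripper_force: 0.0
```

Run:
```python
from h import *
st=r.observe();print(st['position'],st['orientation'],st['grip_width'],st['ft_force'])
im=save('wrist','w5.png')
for n,z in (('key',0),('key_lug',33),('key_nose',8),('holder',0),('mouth',8)):
    for d in r.spot_point('wrist',n)[:2]: print(n,round(d['confidence'],2),np.round(d['centre'],1),np.round(ground('wrist',d['centre'],z,st),1))
```

```text
[539.70200055 -29.8061714  175.87111274] [-3.14140483e+00  1.44584953e-05  1.70377874e+00] 55.409816767023614 [ 0.54336267 -0.27850053 -0.47028334]
key 0.68 [181.1 328.1] [542.2 -27.3   0. ]
key 0.67 [233.5 525.1] [764.1 -56.6   0. ]
key_lug 0.75 [253.4 327.6] [550.3 -91.9  33. ]
key_nose 0.68 [ 97.6 327.4] [530.6  53.1   8. ]
holder 0.47 [335.9 462.1] [ 730.2 -196.7    0. ]
mouth 0.56 [ 33.7 324.5] [520.8 106.3   8. ]
```

View pics/w5.png

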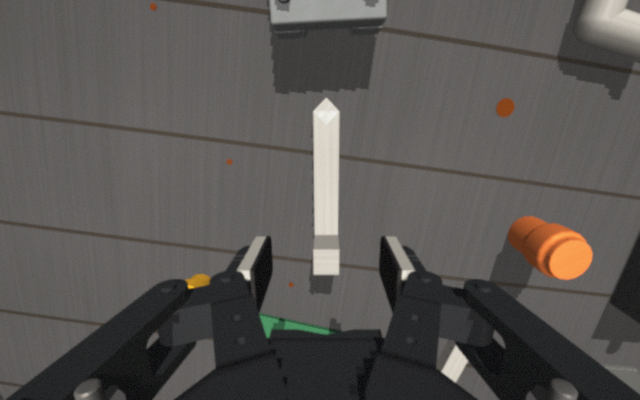

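The key lies flat with its nose at (326,98) and lug at (327,255), and the holder is at the top around (327,20). One look from over the holder will give its exact yaw.

Call:
play_rows(deltas=[[-0.003, 0.02, 0.01, 0, 0.3], [-0.005, 0.035, 0.01, 0, 0.3], [-0.005, 0.04, 0.01, 0, 0.3], [-0.003, 0.025, 0.01, 0, 0.3], [0, 0, 0, 0, 0.3], [0, 0, 0, 0, 0.3]])

```text
time_s: 11.12
position: [524.0, 91.4, 216.4]
orientation: [3.141, 0.0, 1.707]
ft_force: [-0.2, -0.6, 0.5]
grip_width: 55.4
gripper_force: 0.0
```

Run:
```python
from h import *
st=r.observe();print(st['position'],st['orientation'])
im=save('wrist','w6.png')
for n,z in (('key_lug',33),('key_nose',8),('holder',0),('mouth',8)):
    for d in r.spot_point('wrist',n)[:2]: print(n,round(d['confidence'],2),np.round(d['centre'],1),np.round(ground('wrist',d['centre'],z,st),1))
```

```text
[524.03906959  91.38587175 216.40649158] [3.14104054e+00 2.67670523e-04 1.70655600e+00]
key_lug 0.98 [328.2 326.6] [550.7 -91.2  33. ]
key_nose 0.64 [209.8 326.9] [531.4  52.5   8. ]
key_nose 0.37 [346.  222.6] [ 417.1 -160.5    8. ]
holder 0.63 [ 90.8 324.1] [510.3 183.3   0. ]
```

View pics/w6.png

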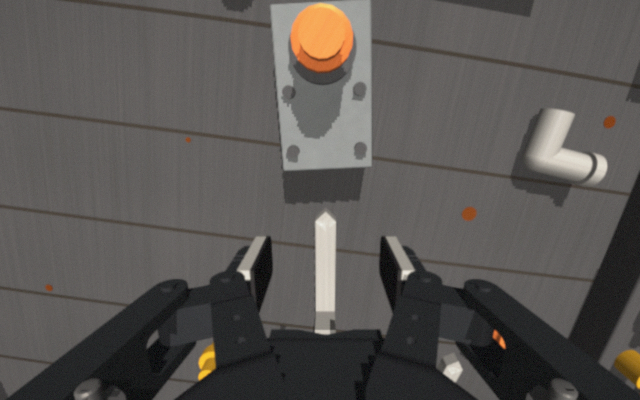

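Here the holder's top face has corners near (272,6), (370,0), (371,166) and (283,170), with the key nose at (326,212). I'll refine the corners.

Run:
```python
from h import *
st=r.observe()
im=cv2.cvtColor(cv2.imread('pics/w6.png'),cv2.COLOR_BGR2GRAY).astype(float)
def edge(horizontal,fixed,lo,hi):
    v=cv2.GaussianBlur(im,(3,3),0)
    p=v[lo:hi,fixed] if horizontal else v[fixed,lo:hi]
    k=np.argmax(np.abs(np.gradient(p)));return lo+k
def line(pts): # world pts -> dir, centre robust
    P=np.array(pts)[:,:2]
    vx,vy,x,y=cv2.fitLine(P.astype(np.float32),cv2.DIST_HUBER,0,.01,.01).ravel();return np.array([vx,vy]),np.array([x,y])
G=lambda rr,c,z:ground('wrist',(rr,c),z,st)
L=line([G(rr,edge(0,rr,265,292),45) for rr in range(20,160,5)])
Rr=line([G(rr,edge(0,rr,362,380),45) for rr in range(12,160,5)])
F=line([G(edge(1,c,158,180),c,45) for c in range(292,365,5)])
for n,(d,p) in dict(L=L,R=Rr,F=F).items(): print(n,np.arctan2(d[1],d[0])%np.pi,p)
def inter(a,b):
    s=np.linalg.solve(np.c_[a[0],-b[0]],b[1]-a[1]);return a[1]+s[0]*a[0]
a,b=inter(L,F),inter(Rr,F);print(a,b,np.linalg.norm(a-b),'mouth',(a+b)/2)
KL=line([G(rr,edge(0,rr,308,322),16) for rr in range(230,305,5)])
KR=line([G(rr,edge(0,rr,330,345),16) for rr in range(230,305,5)])
for d,p in (KL,KR): print('key',np.arctan2(d[1],d[0])%np.pi,p)
y=(a+b)/2
for t in (-28,): print((KL[1]+KR[1])/2)
```

```text
L 1.7487303 [466.83423 172.62752]
R 1.7411748 [557.4762  163.98723]
F 0.17757457 [528.46967 106.46565]
[480.28754  97.81865] [566.2074  113.23825] 87.292534 mouth [523.24744 105.52845]
key 1.6922352 [525.3093   -19.473871]
key 1.7114403 [549.24884  -16.300856]
[537.27905  -17.887363]
```

Call:
play_rows(deltas=[[0.003, -0.0215, -0.01, 0, 0.3], [0.005, -0.038, -0.01, 0, 0.3], [0.005, -0.038, -0.01, 0, 0.3], [0.005, -0.038, -0.01, 0, 0.3], [0.005, -0.035, -0.01, 0, 0.3], [0.002, -0.016, -0.02, 0, 0.3], [0, 0, -0.025, 0, 0.3], [0, 0, -0.03, 0, 0.3], [0, 0, -0.025, 0, 0.3], [0, 0, -0.016, 0, 0.3], [0, 0, -0.009, 0, 0.3], [0, 0, -0.003, 0, 0.3], [0, 0, 0, 0, 0.3], [0, 0, 0, 0, 0.3]], squeeze=60)

```text
time_s: 12.53
position: [549.6, -96.6, 39.1]
orientation: [3.14, 0.0, 1.703]
ft_force: [0.6, 0.4, 0.3]
grip_width: 55.8
gripper_force: 0.0
```

Call:
play_rows(deltas=[[0, 0, 0, 0, -1], [0, 0, 0, 0, -1], [0, 0, 0, 0, -1], [0, 0, 0, 0, -1], [0, 0, 0, 0, -1], [0, 0, 0, 0, -1]], squeeze=60)

```text
time_s: 13.03
position: [549.8, -96.5, 39.5]
orientation: [3.14, 0.001, 1.704]
ft_force: [-1.9, -0.8, 6.1]
grip_width: 23.6
gripper_force: 60.0
```

Call:
play_rows(deltas=[[0.003, 0.0005, 0, 0.014, -1], [0.003, 0.0005, 0, 0.014, -1], [0.003, 0.001, 0, 0.014, -1], [0, 0, 0, 0, -1], [0, 0, 0, 0, -1]])

```text
time_s: 13.45
position: [556.4, -95.1, 39.5]
orientation: [-3.139, 0.002, 1.746]
ft_force: [-8.3, -2.5, 15.0]
grip_width: 23.3
gripper_force: 61.1
```

Run:
```python
from h import *
st=r.observe();print(st['position'],st['orientation'],st['ft_force'],st['grip_width'])
save('wrist','w7.png')
for n,z in (('key_nose',8),('mouth',8)):
    for d in r.spot_point('wrist',n)[:2]: print(n,round(d['confidence'],2),np.round(d['centre'],1),np.round(ground('wrist',d['centre'],z,st),1))
```

```text
[556.36608662 -95.08311648  39.53848364] [-3.13883638e+00  1.70318403e-03  1.74607015e+00] [-8.29445959 -2.52708297 15.01515818] 23.306912257041013
mouth 0.64 [300.2  88.2] [ 421.1 -159.4    8. ]
```

View pics/w7.png

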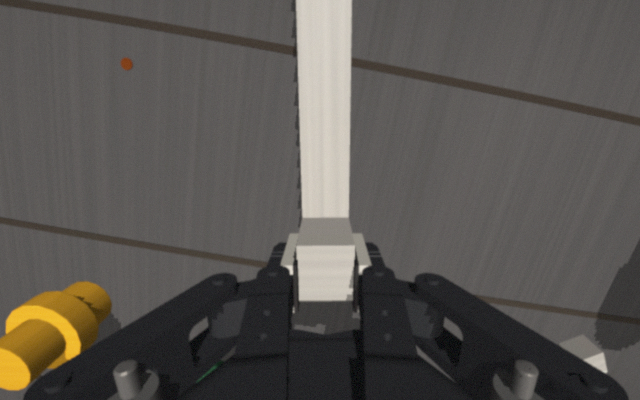

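The picture shows the lug held squarely between the pads with the bar straight ahead. I'll ease off the downward press and slide toward the mouth.

Call:
play_rows(deltas=[[0, 0, 0.001, 0, -1], [-0.0017, 0.0098, 0, 0, -1], [-0.0025, 0.014, 0, 0, -1], [-0.0025, 0.014, 0, 0, -1], [-0.0017, 0.01, 0, 0, -1], [0, 0, 0, 0, -1], [0, 0, 0, 0, -1]])

```text
time_s: 14.18
position: [549.4, -43.8, 39.5]
orientation: [3.141, -0.004, 1.749]
ft_force: [-0.4, 4.9, 3.8]
grip_width: 23.4
gripper_force: 59.7
```

Call:
play_rows(deltas=[[-0.0014, 0.0079, 0, 0, -1], [-0.0014, 0.0079, 0, 0, -1], [-0.0014, 0.0079, 0, 0, -1], [-0.0014, 0.0079, 0, 0, -1], [-0.0014, 0.0079, 0, 0, -1], [0, 0, 0, 0, -1]])

```text
time_s: 14.68
position: [542.5, -5.4, 39.5]
orientation: [3.141, -0.001, 1.747]
ft_force: [0.3, 0.7, 3.9]
grip_width: 23.1
gripper_force: 59.9
```

Run:
```python
from h import *
st=r.observe();print(st['position'],st['orientation'],st['ft_force'],st['wrist_torque'])
save('wrist','w8.png')
```

```text
[542.52727578  -5.422754    39.52841377] [ 3.14103070e+00 -1.04234012e-03  1.74691127e+00] [0.31651499 0.69292273 3.89257896] [ 0.02636259 -0.02572885 -0.1332456 ]
```

View pics/w8.png

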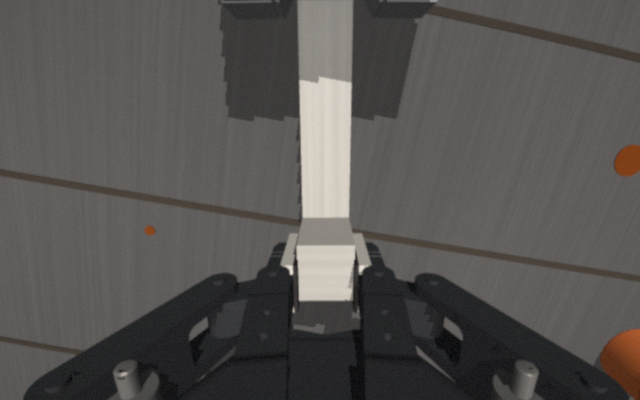

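The nose has entered, roughly centred between the flare edges (columns about 285 and 370, bar at 298 to 352). Continuing inward.

Call:
play_rows(deltas=[[-0.0014, 0.0079, 0, 0, -1], [-0.0014, 0.0079, 0, 0, -1], [-0.0014, 0.0079, 0, 0, -1], [-0.0014, 0.0079, 0, 0, -1], [-0.0014, 0.0079, 0, 0, -1], [-0.0009, 0.005, 0, 0, -1], [0, 0, 0, 0, -1]])

```text
time_s: 15.32
position: [534.8, 38.1, 39.5]
orientation: [3.141, 0.0, 1.746]
ft_force: [0.4, -2.8, 5.1]
grip_width: 23.3
gripper_force: 60.1
```

Call:
play_rows(deltas=[[-0.0005, 0.003, 0, 0, -1], [-0.0005, 0.003, 0, 0, -1], [-0.0005, 0.003, 0, 0, -1], [0, 0, 0, 0, -1]])

```text
time_s: 15.65
position: [533.5, 46.1, 39.5]
orientation: [3.141, 0.001, 1.745]
ft_force: [0.7, -4.3, 5.9]
grip_width: 23.2
gripper_force: 60.0
```

Call:
play_rows(deltas=[[-0.0005, 0.003, 0, 0, -1], [-0.0005, 0.003, 0, 0, -1], [0, 0, 0, 0, -1]])

```text
time_s: 15.9
position: [532.5, 52.0, 39.6]
orientation: [3.141, 0.001, 1.745]
ft_force: [0.8, -4.6, 5.2]
grip_width: 23.5
gripper_force: 60.0
```

Call:
play_rows(deltas=[[-0.0005, 0.003, 0, 0, -1], [-0.0005, 0.003, 0, 0, -1], [0, 0, 0, 0, -1]])

```text
time_s: 16.15
position: [532.1, 54.3, 39.7]
orientation: [3.141, 0.01, 1.743]
ft_force: [3.2, -18.5, 5.2]
grip_width: 22.9
gripper_force: 60.2
```

Call:
play_rows(deltas=[[-0.0002, 0.0015, 0, 0, -1], [0, 0, 0, 0, -1], [0, 0, 0, 0, -1]])

```text
time_s: 16.4
position: [532.0, 54.4, 39.8]
orientation: [3.141, 0.012, 1.742]
ft_force: [2.9, -23.7, 6.0]
grip_width: 23.2
gripper_force: 60.4
```

Call:
play_rows(deltas=[[-0.0005, 0.003, 0, 0, -1], [0, 0, 0, 0, -1], [0, 0, 0, 0, -1]])

```text
time_s: 16.65
position: [531.9, 54.8, 40.0]
orientation: [-3.142, 0.018, 1.741]
ft_force: [4.2, -31.5, 8.1]
grip_width: 23.3
gripper_force: 60.7
```

Run:
```python
from h import *
st=r.observe();print(st['position'],st['orientation'],st['ft_force'],st['wrist_torque'])
save('side','s1.png');save('wrist','w9.png')
```

```text
[531.92929543  54.81103044  39.95045542] [-3.14156879  0.01815994  1.74131115] [  4.19120988 -31.4786416    8.06645611] [-5.84426922 -0.57792574  0.35464643]
```

View pics/w9.png

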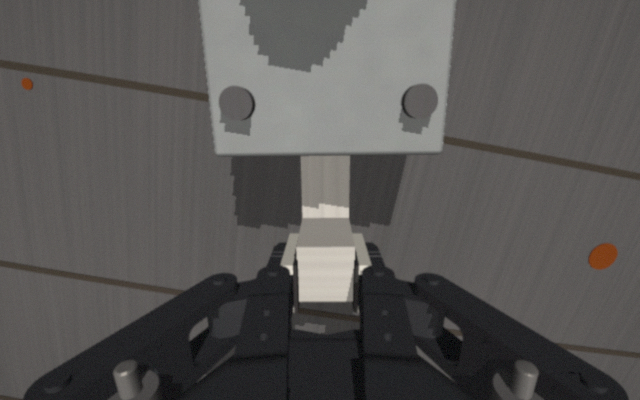

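The key presses on the stop at about 31 N with no further travel, about 95 mm in, which is within the stated range. I'll ease off most of the push, let go and lift clear.

Call:
play_rows(deltas=[[0.0005, -0.003, 0, 0, -1], [0, 0, 0, 0, -0.5], [0, 0, 0, 0, 0.2], [0, 0, 0, 0, 0.3], [0, 0, 0, 0, 0.3], [0, 0, 0, 0, 0.3], [0, 0, 0.006, 0, 0.3], [0, 0, 0.02, 0, 0.3], [0, -0.005, 0.035, 0, 0.3], [0, -0.01, 0.035, 0, 0.3], [0, -0.01, 0.035, 0, 0.3], [0, 0, 0.02, 0, 0.3], [0, 0, 0, 0, 0.3], [0, 0, 0, 0, 0.3]])

```text
time_s: 17.92
position: [531.9, 35.4, 192.0]
orientation: [3.138, -0.0, 1.746]
ft_force: [0.3, -1.1, -0.5]
grip_width: 55.6
gripper_force: 0.0
```

Run:
```python
from h import *
st=r.observe();print(st['position'],st['ft_force'],st['grip_width'])
save('wrist','w10.png')
for n,z in (('key_lug',33),('mouth',8),('holder',0)):
    for d in r.spot_point('wrist',n)[:1]: print(n,round(d['confidence'],2),np.round(d['centre'],1),np.round(ground('wrist',d['centre'],z,st),1))
```

```text
[531.94794868  35.35244666 191.97259427] [ 0.3017854  -1.14238177 -0.50187197] 55.64704101143052
mouth 0.18 [ 32.5 327.2] [509.5 175.9   8. ]
holder 0.57 [ 30.3 328.6] [510.2 180.    0. ]
```

View pics/w10.png

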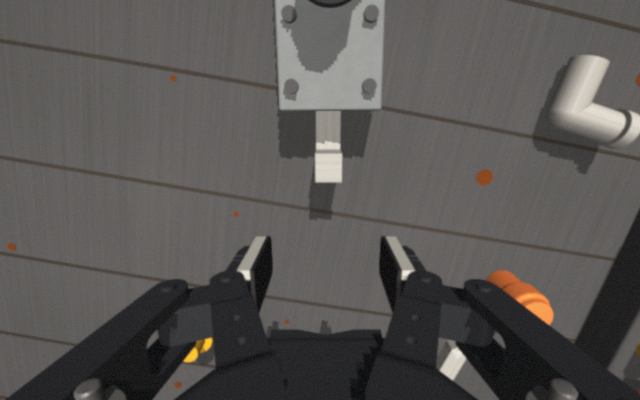

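The key is in the keyway with its lug outside at (328,165), and the gripper is clear. I'll check its position once more numerically, then hand in.

Run:
```python
from h import *
st=r.observe()
p=ground('wrist',(182,328),50,st);u=np.array([-.1743,.9847,0]);print(p,(p-[523.2,105.5,0])@u)
print(r.sign_off())
```

```text
[530.06590283  45.12201847  50.        ] -60.65092527840015
the job is handed in; nothing more can be done
None
```

The square-lugged key is fully home: it pressed on the hidden stop at about 31 N, roughly 95–99 mm in. I let go with the gripper clear, left the round-pin key in its clips and handed the job in at about 18 s; no verdict came back.

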